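Line up the bead jars by size

TASK

Tidy the four jars of wooden beads onto the white board, one centred on each cork mat, in order of size: the smallest jar on the mat nearest the pot of brushes, then each larger one in turn, the largest on the mat farthest from the brushes. They are glass, so keep them upright and set them down gently without dropping them.

Things in the scene. Friction and masses are not known exactly. Their poses are not given: they have to be found in the camera images.
- jar_a_mid (a point): the smallest of four glass jars of wooden beads with a flat aluminium lid: round, 36 mm across, 48 mm tall with its lid, loose, standing upright on the table. This point is its centre, 24 mm above its underside; z points up along the jar's axis. The lid is the top 12 mm, 2 mm narrower than the glass.
- jar_b_mid (a point): the second smallest of four glass jars of wooden beads with a flat aluminium lid: round, 45 mm across, 62 mm tall with its lid, loose, standing upright on the table. This point is its centre, 31 mm above its underside; z points up along the jar's axis. The lid is the top 12 mm, 2 mm narrower than the glass.
- jar_c_mid (a point): the second largest of four glass jars of wooden beads with a flat aluminium lid: round, 54 mm across, 76 mm tall with its lid, loose, standing upright on the table. This point is its centre, 38 mm above its underside; z points up along the jar's axis. The lid is the top 12 mm, 2 mm narrower than the glass.
- jar_d_mid (a point): the largest of four glass jars of wooden beads with a flat aluminium lid: round, 63 mm across, 90 mm tall with its lid, loose, standing upright on the table. This point is its centre, 45 mm above its underside; z points up along the jar's axis. The lid is the top 12 mm, 2 mm narrower than the glass.
- mat_1: round cork mat, 72 mm across and 3 mm thick, at one end of the row, next to mat_2. The four mats look alike and lie fixed in a row, about 90 mm apart, on a white board (90 mm by 380 mm, 18 mm thick) that is fixed to the table. Origin at the centre of the mat's underside, so its upper face is 3 mm above it; y runs along the row from mat_1 to mat_4, z up. The mat number does not say which jar belongs on it.
- mat_2: round cork mat, 72 mm across and 3 mm thick, between mat_1 and mat_3. The four mats look alike and lie fixed in a row, about 90 mm apart, on a white board (90 mm by 380 mm, 18 mm thick) that is fixed to the table. Origin at the centre of the mat's underside, so its upper face is 3 mm above it; y runs along the row from mat_1 to mat_4, z up. The mat number does not say which jar belongs on it.
- mat_3: round cork mat, 72 mm across and 3 mm thick, between mat_2 and mat_4. The four mats look alike and lie fixed in a row, about 90 mm apart, on a white board (90 mm by 380 mm, 18 mm thick) that is fixed to the table. Origin at the centre of the mat's underside, so its upper face is 3 mm above it; y runs along the row from mat_1 to mat_4, z up. The mat number does not say which jar belongs on it.
- mat_4: round cork mat, 72 mm across and 3 mm thick, at the other end of the row, next to mat_3. The four mats look alike and lie fixed in a row, about 90 mm apart, on a white board (90 mm by 380 mm, 18 mm thick) that is fixed to the table. Origin at the centre of the mat's underside, so its upper face is 3 mm above it; y runs along the row from mat_1 to mat_4, z up. The mat number does not say which jar belongs on it.
- brush_pot: white ceramic pot with brushes standing in it, fixed to the table just beyond one end of the row of mats, about 125 mm from the centre of the last mat (which end differs); 72 mm across, 90 mm tall, brushes up to 170 mm above the table. Origin at the centre of its underside, z up. A low stack of grey carving blocks, 42 mm tall, is fixed at the other end.
Not all that is in view belongs to the job. What is shaped like the part that bears jar_a_mid but blue is not meant.

How it is judged (in metres and radians):
At the end, for the whole second after the job is handed in: Each jar stands upright (within 7 degrees) and at rest on its own mat, its centre within 13 mm horizontally of the mat's centre and its height within 6 mm of standing on the mat; counted from the mat nearest the brush pot the jars go from smallest to largest (((horizontal distance between brush_pot and mat_1 below 0.2 m and horizontal distance between jar_a_mid and mat_1 below 0.013 m and horizontal distance between jar_b_mid and mat_2 below 0.013 m and horizontal distance between jar_c_mid and mat_3 below 0.013 m and horizontal distance between jar_d_mid and mat_4 below 0.013 m) or (horizontal distance between brush_pot and mat_4 below 0.2 m and horizontal distance between jar_a_mid and mat_4 below 0.013 m and horizontal distance between jar_b_mid and mat_3 below 0.013 m and horizontal distance between jar_c_mid and mat_2 below 0.013 m and horizontal distance between jar_d_mid and mat_1 below 0.013 m)) and angle between each of jar_a_mid, jar_b_mid, jar_c_mid, jar_d_mid's own z axis and vertical below 0.12 rad and height (world z) of jar_a_mid between 0.039 and 0.051 m and linear speed of each of jar_a, jar_b, jar_c, jar_d below 0.02 m/s and height (world z) of jar_b_mid between 0.046 and 0.058 m and height (world z) of jar_c_mid between 0.053 and 0.065 m and height (world z) of jar_d_mid between 0.06 and 0.072 m); the robot touches nothing.
It fails at once if a jar is tipped over (more than 40 degrees) (angle between any of jar_a_mid, jar_b_mid, jar_c_mid, jar_d_mid's own z axis and vertical above 0.7 rad).
It fails at once if a jar is dropped (it moves faster than 0.7 m/s, a fall of some 25 mm, while out of the fingers) ((linear speed of jar_a above 0.7 m/s and contact force between the fingers and jar_a below 0.05 N) or (linear speed of jar_b above 0.7 m/s and contact force between the fingers and jar_b below 0.05 N) or (linear speed of jar_c above 0.7 m/s and contact force between the fingers and jar_c below 0.05 N) or (linear speed of jar_d above 0.7 m/s and contact force between the fingers and jar_d below 0.05 N)).
It also fails if it takes over 106 s, if anything falls off the work surface, if the arm or the gripper's body presses on something with over 40 N, if the wrist force passes 120 N, or if a joint passes its speed limit or range.

ROBOT

A 7-joint arm with a two-finger parallel gripper is mounted at the origin on the work surface. World frame = base frame: x ahead of the robot, y to its left, z up, the work surface at z = 0. Lengths are in mm, angles in rad, forces in N, time in s.
With the tool pointing down it reaches from about 425 to 875 mm from the base axis. Payload 8.4 kg.
Tool frame: the origin (TCP) lies between the finger pads; the fingertips stand r.tips_ahead ahead of it and the grasp point (between the pads) lies 6 mm ahead of it (r.tips_ahead is the distance from the TCP to the fingertips, in mm); z points along the fingers, y is the line along which they close (so a half turn about z gives the same grasp; the last joint's range is limited). The gripper opens to 87 mm and grips with 3 to 60 N. Pads are 19 mm wide; open, the fingers measure 117 mm over their backs; the gripper's body (75 mm by 190 mm) begins 51 mm behind the grasp point.
Start: joints at [-1.421, 0.333, 0.04, 1.465, -0.013, 1.343, -0.059], TCP at [160.06, 629.957, 247.546] pointing down, gripper open.
Joint ranges: [-2.58, 2.58], [-0.38, 2.09], [-1.3, 1.39], [0.25, 2.4], [-1.5, 4.64], [0.08, 2.09], [-2.65, 2.65]. Speed limits (rad/s): [2.22, 2.22, 2.79, 2.79, 3.14, 3.14, 3.14].

INTERFACE

Orientations are given as a unit quaternion [w, x, y, z].
In Python, from plant import r, grab_frame, get_calibration gives the robot as it stands. The module is installed in compiled form; this text tells all that it offers.
- The arm moves only by the shell command python3 -m handwheel 'ROWS' [FORCE]. ROWS is JSON, a list of rows, each an object with "linear": the shift along the world's x, y, z in m, a list of three; "twist": the turn about the world's z in rad; "grip": the opening, from 0 (shut) to 1 (fully open). In form: [{"linear": [tx, ty, tz], "twist": twist, "grip": grip}, ...]. A call has 1 to 12 rows; each row is the pose to reach, as a shift and turn from the pose commanded when the call began; what a row does not reach only later rows make up. A row lasts 1/10 s, in which the tool goes at most 50 mm and 8.59 degrees, less where a joint would pass 70% of its speed; a pose out of reach is approached as far as the arm can. A call with a gripper value outside its range is refused whole. The fingers move at their own pace and stop on an object; FORCE is the grip in N (left out, the last holds). Time passes only in rows, so rows that repeat a pose let the fingers close. It gives the time, the measured TCP pose, the force, the opening and the grip force at its end, in the units of the state.
- r.get_obs(): the state, without advancing time (a new reading comes with each control period).
- grab_frame(name): name is "side" or "top" or "wrist"; returns (picture, depth): 420x560x3 uint8, red, green, blue; 420x560 float32, mm along the optical axis (not along the pixel's ray), 0 where there is no reading.
- get_calibration(name): a dict with "fx", "fy", "cx", "cy" (pixels), "R" (3x3) and "t" (3): a world point X has camera coordinates R X + t. Camera axes: x right, y down, z forward; pixel columns grow to the right and rows downward; lengths in mm; the calibration is good to about 2 mm. A picture is of the moment at which its call begins: read the wrist's pose just before it. get_calibration takes no time and is no camera call; for the wrist camera it gives the pose at the moment of the call.
- r.job_done(): hands the job in; it is judged then, once.
The state is a dict: "time": time; "joint_positions": joint angles; "joint_velocities": joint speeds; "tau": joint torques, N m; "tcp_pos": TCP position; "ee_rot": TCP orientation; "contact_force": force on the tool from outside, world axes, zero at the start; "ft_torque": the same for the moment, N m; "finger_gap": opening from 0.0 (shut) to 1.0 (fully open); "finger_force": force on a finger pad.
Only numpy, scipy, OpenCV 4.12 (cv2) and the standard library are available. Lean on these libraries where they do the work, as an engineer would, in place of code of your own. Each camera call takes 0.05 s, during which the arm holds its last target. There are 200 camera calls.

## Working session

There is one attempt and no reset: what is moved stays moved. The work goes in short steps, Python scripts to look and compute and a shell command to move; the robot and the scene stay as the last step left them, time stands still between calls to the robot, and variables do not carry over. Pictures are saved under pics/ and viewed, at most 14 in all, crops included, and the job is handed in when it is done.

```bash
mkdir -p pics; cat > h.py <<'E'
import numpy as np, cv2
from plant import r, grab_frame, get_calibration
def snap(n,f=None):
    c=get_calibration(n); p,d=grab_frame(n)
    np.savez('/tmp/%s.npz'%n,p=p,d=d,**{k:c[k] for k in c})
    if f: cv2.imwrite('pics/'+f,p[:,:,::-1])
    return p,d,c
def world(d,c):
    v,u=np.mgrid[:d.shape[0],:d.shape[1]]
    P=np.stack([(u-c['cx'])/c['fx']*d,(v-c['cy'])/c['fy']*d,d],-1)
    return (P-np.array(c['t']))@np.array(c['R'])
def ray(u,v,z,c):
    R=np.array(c['R']); o=-R.T@np.array(c['t']); k=R.T@np.array([(u-c['cx'])/c['fx'],(v-c['cy'])/c['fy'],1])
    return o+k*(z-o[2])/k[2]
E
python3 - <<'E'
from h import *
snap('top','top0.png'); snap('side','side0.png'); o=r.get_obs(); print(o['time'],o['tcp_pos'],o['ee_rot'],r.tips_ahead,o['finger_gap'])
E
```

```text
0.1 [159.99437128 629.60895602 246.75171472] [-2.23364353e-05  1.24083445e-01  9.92271524e-01 -7.22294327e-04] 25.0 0.9961609389499789
```

View pics/top0.png

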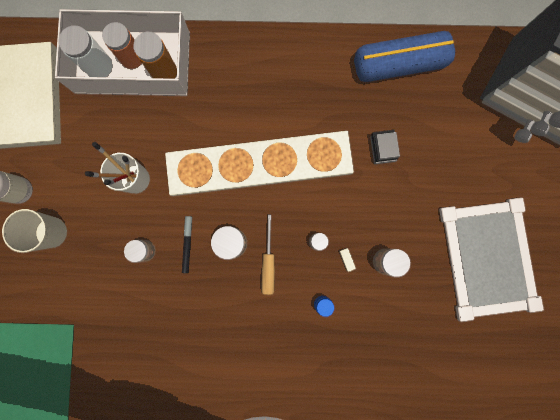

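View pics/side0.png

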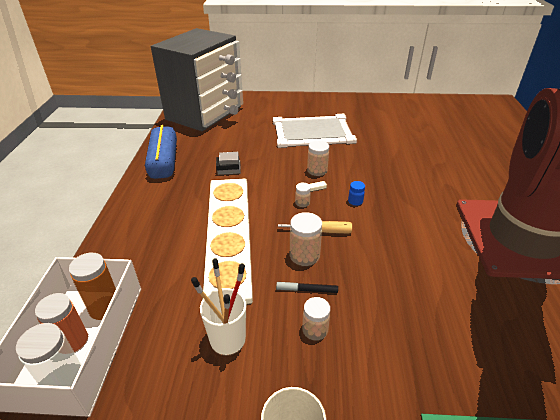

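The top view shows the brush pot at (122,172), mats at (195,170), (236,165), (280,159) and (324,154), and the blocks at (385,147). Jar candidates are the white lids at (138,251), (228,243), (319,241) and (396,263). The decoys are the blue jar at (325,307), the amber, red and grey jars in the tray at (75-150,45), and the cup at (25,231).

```bash
cat > m.py <<'E'
from h import *
p,d,c=snap('top'); W=world(d,c); hsv=cv2.cvtColor(p,cv2.COLOR_RGB2HSV)
for (u,v) in [(138,251),(228,243),(319,241),(396,263)]:
    h=W[v,u,2]; z=W[...,2]; m=(abs(z-h)<6).astype(np.uint8)
    n,l,s,ce=cv2.connectedComponentsWithStats(m); k=l[v,u]; cnt=max(cv2.findContours((l==k).astype(np.uint8),0,2)[0],key=cv2.contourArea)
    (a,b),rad=cv2.minEnclosingCircle(cnt); print('jar',u,v,'top z',h.round(1),'c',ray(*ce[k],h,c).round(1),'diam',2*(s[k,4]/np.pi)**.5*d[v,u]/c['fx'],2*rad*d[v,u]/c['fx'])
m=cv2.inRange(hsv,(5,90,120),(25,255,255)); m[:120]=0;m[200:]=0;m[:,:165]=0;m[:,350:]=0
n,l,s,ce=cv2.connectedComponentsWithStats(m)
for k in range(1,n):
    if s[k,4]>300: print('mat',ce[k].round(1),s[k,4],W[int(ce[k][1]),int(ce[k][0])].round(1),ray(*ce[k],21,c).round(1),'d',2*(s[k,4]/np.pi)**.5*d[160,240]/c['fx'])
for u,v in [(122,172),(385,147),(268,275),(187,245),(268,225),(348,260),(325,307)]: print(u,v,W[v,u].round(0))
cv2.imwrite('pics/crop.png',cv2.resize(p[215:325,105:425,::-1],None,fx=2.5,fy=2.5))
E
python3 m.py
```

```text
jar 138 251 top z 62.2 c [450.9 252.1  62.2] diam 43.22677296414301 43.847637
jar 228 243 top z 91.0 c [470.3  74.2  91. ] diam 60.59364576432349 60.79375
jar 319 241 top z 46.3 c [477.2 -99.6  46.3] diam 33.73687430195407 33.981693
jar 396 263 top z 76.2 c [ 440.2 -239.    76.2] diam 52.34092603364997 53.131733
mat [323.7 154. ] 932 [ 656.5 -107.9   23. ] [ 654.9 -109.6   21. ] d 70.26676473282556
mat [279.2 159.4] 943 [642.  -18.5  23.6] [641.6 -19.   21. ] d 70.68021275765213
mat [235.5 164.7] 945 [629.8  70.7  22.7] [628.8  69.9  21. ] d 70.75512556379611
mat [194.6 169.7] 946 [618.1 154.2  20.3] [616.6 152.7  21. ] d 70.79255223954952
122 172 [601. 284.  65.]
385 147 [ 667. -229.   42.]
268 275 [408.  -2.  27.]
187 245 [464. 163.  15.]
268 225 [508.   1.  16.]
348 260 [ 441. -162.   12.]
325 307 [ 351. -112.   47.]
```

View pics/crop.png

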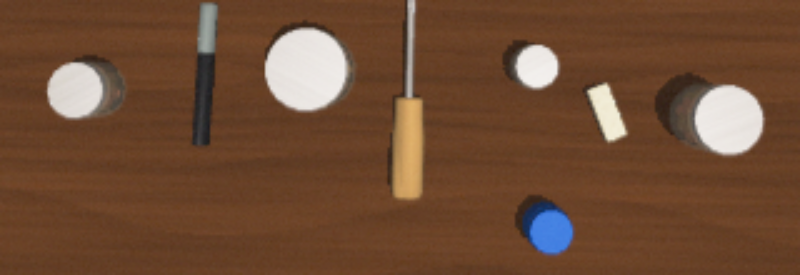

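All four jars match the given heights and diameters: a (477,-100), b (451,252), c (440,-239), d (470,74). The pot is at +y, so the mats are A (617,153), B (629,70), C (642,-19) and D (655,-110). I'll move above b first and keep the current closing line, which holds the gripper body clear of the pot.

```bash
python3 -m handwheel '[{"linear":[0.03,-0.04,0],"twist":0,"grip":1},{"linear":[0.06,-0.078,-0.01],"twist":0,"grip":1},{"linear":[0.09,-0.117,-0.02],"twist":0,"grip":1},{"linear":[0.12,-0.156,-0.03],"twist":0,"grip":1},{"linear":[0.15,-0.195,-0.04],"twist":0,"grip":1},{"linear":[0.18,-0.234,-0.05],"twist":0,"grip":1},{"linear":[0.21,-0.273,-0.06],"twist":0,"grip":1},{"linear":[0.24,-0.312,-0.07],"twist":0,"grip":1},{"linear":[0.27,-0.35,-0.08],"twist":0,"grip":1},{"linear":[0.291,-0.378,-0.09],"twist":0,"grip":1},{"linear":[0.291,-0.378,-0.09],"twist":0,"grip":1},{"linear":[0.291,-0.378,-0.09],"twist":0,"grip":1}]' 10
cat > w.py <<'E'
from h import *; import sys
# wrist look: lid centre of jar whose top is at height H near x,y
H,x,y=map(float,sys.argv[1:4]); p,d,c=snap('wrist',sys.argv[4] if len(sys.argv)>4 else None); W=world(d,c)
m=((abs(W[...,2]-H)<6)&(np.hypot(W[...,0]-x,W[...,1]-y)<50)&(d>0)).astype(np.uint8)
n,l,s,ce=cv2.connectedComponentsWithStats(m); k=1+np.argmax(s[1:,4]); cnt=max(cv2.findContours((l==k).astype(np.uint8),0,2)[0],key=cv2.contourArea)
(a,b),rad=cv2.minEnclosingCircle(cnt)
print('px',a,b,'c',ray(a,b,H,c).round(1),'centroid',W[l==k].mean(0).round(1),'diam',2*rad*d[l==k].mean()/c['fx'])
o=r.get_obs(); print(o['time'],np.round(o['tcp_pos'],1),o['joint_positions'].round(2) if hasattr(o['joint_positions'],'round') else o['joint_positions'])
E
python3 w.py 62 451 252 w0.png
```

```text
time: 1.35
tcp_pos: [451.1, 251.3, 157.2]
ee_rot: [-0.0, 0.125, 0.992, -0.0]
contact_force: [-0.1, 0.7, 0.2]
finger_gap: 0.996
finger_force: 0.0
px 285.91796875 223.34185791015625 c [449.1 254.4  62. ] centroid [449.3 254.3  61.7] diam 42.407547
1.4 [450.6 252.5 157.5] [-0.91  0.13  0.34  1.92 -0.05  1.1   0.77]
```

View pics/w0.png

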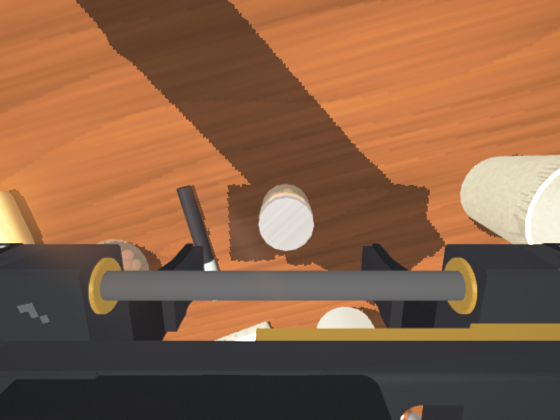

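The wrist view shows b's lid at (286,223), between the fingers, with the marker at (200,230) clear. I'll descend and grip.

```bash
python3 -m handwheel '[{"linear":[-0.001,0.001,-0.03],"twist":0,"grip":1},{"linear":[-0.001,0.001,-0.06],"twist":0,"grip":1},{"linear":[-0.001,0.001,-0.09],"twist":0,"grip":1},{"linear":[-0.001,0.001,-0.11],"twist":0,"grip":1},{"linear":[-0.001,0.001,-0.117],"twist":0,"grip":1},{"linear":[-0.001,0.001,-0.117],"twist":0,"grip":0.6},{"linear":[-0.001,0.001,-0.117],"twist":0,"grip":0.3},{"linear":[-0.001,0.001,-0.117],"twist":0,"grip":0.3},{"linear":[-0.001,0.001,-0.117],"twist":0,"grip":0.3},{"linear":[-0.001,0.001,-0.117],"twist":0,"grip":0.3},{"linear":[-0.001,0.001,-0.117],"twist":0,"grip":0.3},{"linear":[-0.001,0.001,-0.117],"twist":0,"grip":0.3}]' 15
```

```text
time: 2.6
tcp_pos: [450.2, 253.1, 40.8]
ee_rot: [0.0, 0.124, 0.992, 0.0]
contact_force: [-0.5, -0.4, 3.3]
finger_gap: 0.512
finger_force: 15.0
```

```bash
python3 -m handwheel '[{"linear":[0,0,0.02],"twist":0,"grip":0.3},{"linear":[0,0,0.055],"twist":0,"grip":0.3},{"linear":[0,0,0.09],"twist":0,"grip":0.3},{"linear":[0.02,-0.02,0.11],"twist":-0.14,"grip":0.3},{"linear":[0.045,-0.045,0.11],"twist":-0.28,"grip":0.3},{"linear":[0.07,-0.07,0.11],"twist":-0.42,"grip":0.3},{"linear":[0.095,-0.095,0.11],"twist":-0.56,"grip":0.3},{"linear":[0.12,-0.12,0.11],"twist":-0.70,"grip":0.3},{"linear":[0.145,-0.145,0.11],"twist":-0.84,"grip":0.3},{"linear":[0.165,-0.165,0.11],"twist":-0.98,"grip":0.3},{"linear":[0.179,-0.183,0.11],"twist":-1.12,"grip":0.3},{"linear":[0.179,-0.183,0.11],"twist":-1.18,"grip":0.3}]'
python3 -m handwheel '[{"linear":[0,0,0],"twist":0,"grip":0.3}]'
cat > mat.py <<'E'
from h import *; import sys
p,d,c=snap('wrist',sys.argv[1]); W=world(d,c); hsv=cv2.cvtColor(p,cv2.COLOR_RGB2HSV)
m=cv2.inRange(hsv,(5,90,100),(25,255,255)); m[(abs(W[...,2]-21)>8)|(d<=0)]=0
n,l,s,ce=cv2.connectedComponentsWithStats(m)
for k in range(1,n):
    if s[k,4]>300: q=W[l==k]; print('mat',s[k,:4],q.mean(0).round(1),'ext',np.ptp(q,axis=0).round(0))
o=r.get_obs(); print(o['time'],np.round(o['tcp_pos'],1),o['ee_rot'].round(3))
E
python3 mat.py w1.png
```

```text
time: 3.8
tcp_pos: [630.3, 65.9, 150.2]
ee_rot: [0.001, 0.659, 0.752, -0.001]
contact_force: [-0.3, 0.1, -1.8]
finger_gap: 0.512
finger_force: 15.0
time: 3.9
tcp_pos: [629.0, 69.1, 150.0]
ee_rot: [-0.0, 0.656, 0.755, -0.001]
contact_force: [-0.3, -0.5, -0.9]
finger_gap: 0.51
finger_force: 15.0
mat [239  64  89  93] [616.2 154.5  20.9] ext [71. 71.  6.]
mat [242 172  83  63] [626.9  80.7  20.9] ext [71. 59.  6.]
mat [  0 235  77  33] [420.    4.7  22.3] ext [72. 25. 14.]
3.95 [628.7  70.  150. ] [-0.     0.655  0.756 -0.   ]
```

View pics/w1.png

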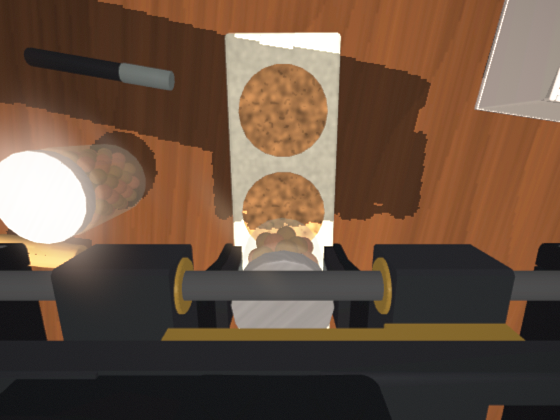

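The wrist view shows mat A at (283,110), which measures (616,154), and mat B at (283,205), agreeing with the top view. I'll lower b slowly.

```bash
python3 -m handwheel '[{"linear":[0,0,-0.03],"twist":0,"grip":0.3},{"linear":[0,0,-0.06],"twist":0,"grip":0.3},{"linear":[0,0,-0.075],"twist":0,"grip":0.3},{"linear":[0,0,-0.083],"twist":0,"grip":0.3},{"linear":[0,0,-0.086],"twist":0,"grip":0.3},{"linear":[0,0,-0.088],"twist":0,"grip":0.3},{"linear":[0,0,-0.088],"twist":0,"grip":0.3},{"linear":[0,0,-0.088],"twist":0,"grip":0.3}]'
```

```text
time: 4.75
tcp_pos: [629.6, 70.0, 63.4]
ee_rot: [0.0, 0.655, 0.756, 0.001]
contact_force: [1.3, -0.5, -1.6]
finger_gap: 0.511
finger_force: 15.0
```

```bash
python3 -m handwheel '[{"linear":[0,0,-0.001],"twist":0,"grip":0.3},{"linear":[0,0,-0.002],"twist":0,"grip":0.3},{"linear":[0,0,-0.002],"twist":0,"grip":0.3},{"linear":[0,0,-0.002],"twist":0,"grip":0.3}]'
python3 -m handwheel '[{"linear":[0,0,0],"twist":0,"grip":0.55},{"linear":[0,0,0],"twist":0,"grip":0.65},{"linear":[0,0,0],"twist":0,"grip":0.85},{"linear":[0,0,0],"twist":0,"grip":1},{"linear":[0,0,0],"twist":0,"grip":1},{"linear":[0,0,0.03],"twist":0,"grip":1},{"linear":[0,0,0.07],"twist":0,"grip":1},{"linear":[0,0,0.11],"twist":0,"grip":1},{"linear":[-0.02,-0.03,0.11],"twist":0,"grip":1},{"linear":[-0.05,-0.07,0.11],"twist":0,"grip":1},{"linear":[-0.08,-0.10,0.11],"twist":0,"grip":1},{"linear":[-0.10,-0.13,0.11],"twist":0,"grip":1}]'
python3 -m handwheel '[{"linear":[-0.02,-0.02,0],"twist":0,"grip":1},{"linear":[-0.052,-0.04,-0.02],"twist":0,"grip":1},{"linear":[-0.052,-0.04,-0.02],"twist":0,"grip":1},{"linear":[-0.052,-0.04,-0.02],"twist":0,"grip":1}]'
python3 w.py 47 477 -100; python3 w.py 83 629 70
```

```text
time: 5.15
tcp_pos: [629.5, 70.0, 61.9]
ee_rot: [0.0, 0.655, 0.755, 0.001]
contact_force: [-4.1, 0.1, 9.4]
finger_gap: 0.51
finger_force: 15.0
time: 6.35
tcp_pos: [527.1, -61.5, 170.4]
ee_rot: [-0.0, 0.655, 0.755, 0.0]
contact_force: [0.7, -0.9, 0.8]
finger_gap: 1.0
finger_force: 0.0
time: 6.75
tcp_pos: [476.6, -100.2, 150.5]
ee_rot: [-0.0, 0.656, 0.755, 0.0]
contact_force: [-0.2, 0.4, 1.0]
finger_gap: 0.999
finger_force: 0.0
px 282.9164123535156 220.80889892578125 c [476.  -98.5  47. ] centroid [476.  -98.3  47.7] diam 33.667038
6.8 [477.6 -99.7 150.9] [-0.6   0.08  0.76  2.   -0.06  1.08  0.33]
px 551.0 17.285715103149414 c [611.2  54.4  83. ] centroid [613.   57.1  80.7] diam 22.147858
6.85 [478.1 -99.4 151.1] [-0.6   0.08  0.76  2.   -0.06  1.08  0.33]
```

```bash
python3 -m handwheel '[{"linear":[-0.001,0.001,-0.03],"twist":0,"grip":1},{"linear":[-0.001,0.001,-0.06],"twist":0,"grip":1},{"linear":[-0.001,0.001,-0.09],"twist":0,"grip":1},{"linear":[-0.001,0.001,-0.11],"twist":0,"grip":1},{"linear":[-0.001,0.001,-0.119],"twist":0,"grip":1},{"linear":[-0.001,0.001,-0.119],"twist":0,"grip":0.5},{"linear":[-0.001,0.001,-0.119],"twist":0,"grip":0.25},{"linear":[-0.001,0.001,-0.119],"twist":0,"grip":0.25},{"linear":[-0.001,0.001,-0.119],"twist":0,"grip":0.25},{"linear":[-0.001,0.001,-0.119],"twist":0,"grip":0.25},{"linear":[-0.001,0.001,-0.119],"twist":0,"grip":0.25},{"linear":[-0.001,0.001,-0.119],"twist":0,"grip":0.25}]' 12
```

```text
time: 8.05
tcp_pos: [476.1, -99.0, 31.7]
ee_rot: [0.0, 0.655, 0.756, 0.0]
contact_force: [0.1, -0.1, 0.2]
finger_gap: 0.448
finger_force: 0.0
```

```bash
python3 -m handwheel '[{"linear":[0,0,0],"twist":0,"grip":0.25},{"linear":[0,0,0],"twist":0,"grip":0.25},{"linear":[0,0,0],"twist":0,"grip":0.25},{"linear":[0,0,0.02],"twist":0,"grip":0.25},{"linear":[0,0,0.055],"twist":0,"grip":0.25},{"linear":[0,0,0.095],"twist":0,"grip":0.25},{"linear":[0,0,0.12],"twist":0,"grip":0.25},{"linear":[0.02,0.03,0.13],"twist":0,"grip":0.25},{"linear":[0.04,0.065,0.13],"twist":0,"grip":0.25},{"linear":[0.06,0.10,0.13],"twist":0,"grip":0.25},{"linear":[0.08,0.14,0.13],"twist":0,"grip":0.25},{"linear":[0.1,0.175,0.13],"twist":0,"grip":0.25}]'
python3 -m handwheel '[{"linear":[0.02,0.035,0],"twist":0,"grip":0.25},{"linear":[0.04,0.07,0],"twist":0,"grip":0.25},{"linear":[0.0405,0.0775,0],"twist":0,"grip":0.25},{"linear":[0.0405,0.0775,0],"twist":0,"grip":0.25},{"linear":[0.0405,0.0775,0],"twist":0,"grip":0.25}]'
```

```text
time: 9.25
tcp_pos: [576.5, 78.2, 161.2]
ee_rot: [-0.0, 0.655, 0.756, 0.0]
contact_force: [1.0, -0.4, -0.2]
finger_gap: 0.412
finger_force: 12.0
time: 9.75
tcp_pos: [616.2, 151.9, 161.3]
ee_rot: [0.0, 0.656, 0.755, -0.001]
contact_force: [0.1, -0.5, -0.9]
finger_gap: 0.405
finger_force: 12.0
```

```bash
python3 -m handwheel '[{"linear":[0,0.001,-0.035],"twist":0,"grip":0.25},{"linear":[0,0.001,-0.07],"twist":0,"grip":0.25},{"linear":[0,0.001,-0.09],"twist":0,"grip":0.25},{"linear":[0,0.001,-0.10],"twist":0,"grip":0.25},{"linear":[0,0.001,-0.105],"twist":0,"grip":0.25},{"linear":[0,0.001,-0.107],"twist":0,"grip":0.25},{"linear":[0,0.001,-0.108],"twist":0,"grip":0.25},{"linear":[0,0.001,-0.109],"twist":0,"grip":0.25},{"linear":[0,0.001,-0.109],"twist":0,"grip":0.25}]'
```

```text
time: 10.65
tcp_pos: [616.9, 154.6, 53.1]
ee_rot: [0.0, 0.655, 0.756, 0.0]
contact_force: [0.7, -1.1, -0.5]
finger_gap: 0.411
finger_force: 12.0
```

```bash
python3 -m handwheel '[{"linear":[0,0,-0.001],"twist":0,"grip":0.25},{"linear":[0,0,-0.0015],"twist":0,"grip":0.25},{"linear":[0,0,-0.0015],"twist":0,"grip":0.25}]'
python3 -m handwheel '[{"linear":[0,0,0],"twist":0,"grip":0.45},{"linear":[0,0,0],"twist":0,"grip":0.6},{"linear":[0,0,0],"twist":0,"grip":0.8},{"linear":[0,0,0],"twist":0,"grip":1},{"linear":[0,0,0],"twist":0,"grip":1},{"linear":[0,0,0.03],"twist":0,"grip":1},{"linear":[0,0,0.07],"twist":0,"grip":1},{"linear":[0,0,0.11],"twist":0,"grip":1},{"linear":[-0.03,-0.016,0.12],"twist":0,"grip":1},{"linear":[-0.07,-0.037,0.12],"twist":0,"grip":1},{"linear":[-0.11,-0.059,0.12],"twist":0,"grip":1},{"linear":[-0.1465,-0.08,0.12],"twist":0,"grip":1}]'
python3 -m handwheel '[{"linear":[0,0,0],"twist":0,"grip":1},{"linear":[0,0,0],"twist":0,"grip":1}]'
python3 w.py 91 470 74 w2.png
```

```text
time: 10.95
tcp_pos: [617.0, 154.6, 52.6]
ee_rot: [-0.0, 0.655, 0.755, 0.001]
contact_force: [-5.4, -0.9, 11.5]
finger_gap: 0.411
finger_force: 12.0
time: 12.15
tcp_pos: [468.4, 73.5, 170.6]
ee_rot: [-0.0, 0.655, 0.756, -0.0]
contact_force: [-0.2, -0.9, 1.4]
finger_gap: 1.004
finger_force: 0.0
time: 12.35
tcp_pos: [469.8, 74.6, 171.6]
ee_rot: [-0.0, 0.655, 0.755, 0.001]
contact_force: [-0.0, -0.0, 0.5]
finger_gap: 1.004
finger_force: 0.0
px 283.43487548828125 228.64883422851562 c [469.6  76.9  91. ] centroid [469.6  76.5  89.8] diam 60.23481
12.4 [470.6  75.  171.6] [-0.91  0.02  0.67  2.   -0.01  1.13 -0.09]
```

View pics/w2.png

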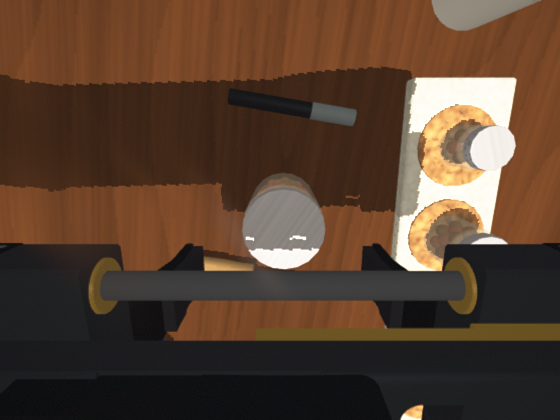

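The wrist view shows d's lid at (283,229), between the fingers. a (490,148) and b (485,240) are standing on their mats.

```bash
python3 -m handwheel '[{"linear":[0,0.001,-0.03],"twist":0,"grip":1},{"linear":[0,0.001,-0.06],"twist":0,"grip":1},{"linear":[0,0.001,-0.085],"twist":0,"grip":1},{"linear":[0,0.001,-0.105],"twist":0,"grip":1},{"linear":[0,0.001,-0.113],"twist":0,"grip":1},{"linear":[0,0.001,-0.113],"twist":0,"grip":0.75},{"linear":[0,0.001,-0.113],"twist":0,"grip":0.5},{"linear":[0,0.001,-0.113],"twist":0,"grip":0.5},{"linear":[0,0.001,-0.113],"twist":0,"grip":0.5},{"linear":[0,0.001,-0.113],"twist":0,"grip":0.5},{"linear":[0,0.001,-0.113],"twist":0,"grip":0.5}]' 25
```

```text
time: 13.5
tcp_pos: [470.7, 75.7, 58.9]
ee_rot: [0.0, 0.655, 0.755, 0.001]
contact_force: [-0.8, -0.2, 6.8]
finger_gap: 0.712
finger_force: 25.0
```

```bash
python3 -m handwheel '[{"linear":[0,0,0.015],"twist":0,"grip":0.5},{"linear":[0,0,0.04],"twist":0,"grip":0.5},{"linear":[0,0,0.075],"twist":0,"grip":0.5},{"linear":[0.01,-0.01,0.1],"twist":0,"grip":0.5},{"linear":[0.03,-0.03,0.1],"twist":0,"grip":0.5},{"linear":[0.055,-0.055,0.1],"twist":0,"grip":0.5},{"linear":[0.08,-0.08,0.1],"twist":0,"grip":0.5},{"linear":[0.105,-0.105,0.1],"twist":0,"grip":0.5},{"linear":[0.13,-0.13,0.1],"twist":0,"grip":0.5},{"linear":[0.155,-0.155,0.1],"twist":0,"grip":0.5},{"linear":[0.175,-0.174,0.1],"twist":0,"grip":0.5},{"linear":[0.185,-0.184,0.1],"twist":0,"grip":0.5}]'
python3 -m handwheel '[{"linear":[0,0,0],"twist":0,"grip":0.5},{"linear":[0,0,0],"twist":0,"grip":0.5}]'
python3 mat.py w3.png
```

```text
time: 14.7
tcp_pos: [655.8, -110.8, 157.5]
ee_rot: [0.0, 0.656, 0.755, -0.001]
contact_force: [0.1, -0.9, -2.1]
finger_gap: 0.715
finger_force: 25.0
time: 14.9
tcp_pos: [654.5, -108.3, 157.5]
ee_rot: [-0.001, 0.655, 0.755, -0.0]
contact_force: [-0.5, 0.5, -3.3]
finger_gap: 0.711
finger_force: 25.0
mat [241   0  72  33] [625.9  44.3  21. ] ext [56. 19. 10.]
mat [ 0 22 53 41] [435.3  -0.5  20.4] ext [43. 25. 13.]
mat [240  59  87  91] [641.  -17.8  20.9] ext [71. 71.  6.]
mat [244 174  80  42] [651.9 -88.9  20.9] ext [71. 41.  5.]
14.95 [ 654.5 -107.7  157.7] [-0.001  0.655  0.756 -0.   ]
```

View pics/w3.png

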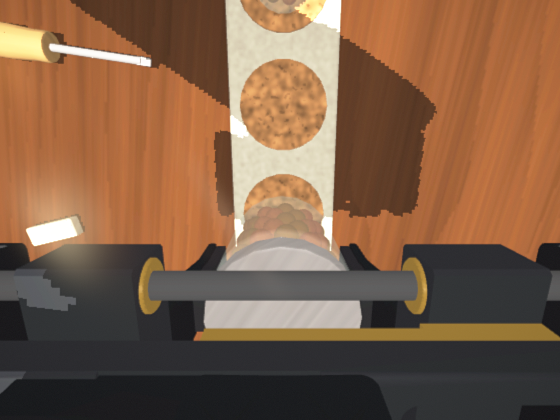

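The wrist view shows free mat C at (283,105), which measures (641,-18), and mat D under the jar at (283,205). I'll lower d.

```bash
python3 -m handwheel '[{"linear":[0,0,-0.025],"twist":0,"grip":0.5},{"linear":[0,0,-0.05],"twist":0,"grip":0.5},{"linear":[0,0,-0.064],"twist":0,"grip":0.5},{"linear":[0,0,-0.072],"twist":0,"grip":0.5},{"linear":[0,0,-0.075],"twist":0,"grip":0.5},{"linear":[0,0,-0.076],"twist":0,"grip":0.5},{"linear":[0,0,-0.077],"twist":0,"grip":0.5},{"linear":[0,0,-0.078],"twist":0,"grip":0.5},{"linear":[0,0,-0.078],"twist":0,"grip":0.5},{"linear":[0,0,-0.078],"twist":0,"grip":0.5}]'
```

```text
time: 15.95
tcp_pos: [655.2, -108.6, 80.3]
ee_rot: [0.0, 0.655, 0.755, 0.0]
contact_force: [-0.4, 1.1, -2.8]
finger_gap: 0.713
finger_force: 25.0
```

```bash
python3 -m handwheel '[{"linear":[0,0,-0.001],"twist":0,"grip":0.5},{"linear":[0,0,-0.0015],"twist":0,"grip":0.5},{"linear":[0,0,-0.0015],"twist":0,"grip":0.5}]'
python3 -m handwheel '[{"linear":[0,0,0],"twist":0,"grip":0.75},{"linear":[0,0,0],"twist":0,"grip":0.85},{"linear":[0,0,0],"twist":0,"grip":1},{"linear":[0,0,0],"twist":0,"grip":1},{"linear":[0,0,0],"twist":0,"grip":1},{"linear":[0,0,0.03],"twist":0,"grip":1},{"linear":[0,0,0.065],"twist":0,"grip":1},{"linear":[0,0,0.09],"twist":0,"grip":1},{"linear":[-0.03,-0.018,0.09],"twist":0,"grip":1},{"linear":[-0.07,-0.042,0.09],"twist":0,"grip":1},{"linear":[-0.11,-0.066,0.09],"twist":0,"grip":1},{"linear":[-0.15,-0.091,0.09],"twist":0,"grip":1}]'
python3 -m handwheel '[{"linear":[-0.04,-0.024,0],"twist":0,"grip":1},{"linear":[-0.065,-0.039,-0.01],"twist":0,"grip":1},{"linear":[-0.065,-0.039,-0.01],"twist":0,"grip":1},{"linear":[-0.065,-0.039,-0.01],"twist":0,"grip":1}]'
python3 w.py 76 440 -239
```

```text
time: 16.25
tcp_pos: [655.2, -108.6, 80.0]
ee_rot: [0.0, 0.655, 0.755, 0.0]
contact_force: [-4.4, 1.4, 9.3]
finger_gap: 0.707
finger_force: 25.0
time: 17.45
tcp_pos: [503.5, -200.2, 168.3]
ee_rot: [-0.0, 0.655, 0.756, 0.0]
contact_force: [0.7, -0.8, 0.1]
finger_gap: 1.002
finger_force: 0.0
time: 17.85
tcp_pos: [440.0, -238.5, 158.7]
ee_rot: [0.0, 0.656, 0.755, 0.001]
contact_force: [1.0, -0.1, -0.2]
finger_gap: 1.003
finger_force: 0.0
px 281.6083984375 230.15415954589844 c [ 438.7 -238.3   76. ] centroid [ 438.7 -238.2   75.8] diam 51.207443
17.9 [ 440.8 -238.1  158.9] [-0.44  0.12  0.91  1.97 -0.1   1.1   0.66]
```

```bash
python3 -m handwheel '[{"linear":[-0.001,0,-0.03],"twist":0,"grip":1},{"linear":[-0.001,0,-0.06],"twist":0,"grip":1},{"linear":[-0.001,0,-0.085],"twist":0,"grip":1},{"linear":[-0.001,0,-0.103],"twist":0,"grip":1},{"linear":[-0.001,0,-0.11],"twist":0,"grip":1},{"linear":[-0.001,0,-0.11],"twist":0,"grip":0.7},{"linear":[-0.001,0,-0.11],"twist":0,"grip":0.4},{"linear":[-0.001,0,-0.11],"twist":0,"grip":0.4},{"linear":[-0.001,0,-0.11],"twist":0,"grip":0.4},{"linear":[-0.001,0,-0.11],"twist":0,"grip":0.4},{"linear":[-0.001,0,-0.11],"twist":0,"grip":0.4},{"linear":[-0.001,0,-0.11],"twist":0,"grip":0.4}]' 20
```

```text
time: 19.1
tcp_pos: [439.4, -238.5, 49.0]
ee_rot: [0.0, 0.655, 0.755, 0.0]
contact_force: [-1.5, 1.9, 6.9]
finger_gap: 0.611
finger_force: 19.9
```

```bash
python3 -m handwheel '[{"linear":[0,0,0.015],"twist":0,"grip":0.4},{"linear":[0,0,0.045],"twist":0,"grip":0.4},{"linear":[0,0,0.08],"twist":0,"grip":0.4},{"linear":[0.008,0.008,0.11],"twist":0,"grip":0.4},{"linear":[0.025,0.027,0.13],"twist":0,"grip":0.4},{"linear":[0.05,0.054,0.13],"twist":0,"grip":0.4},{"linear":[0.075,0.082,0.13],"twist":0,"grip":0.4},{"linear":[0.1,0.109,0.13],"twist":0,"grip":0.4},{"linear":[0.125,0.136,0.13],"twist":0,"grip":0.4},{"linear":[0.15,0.163,0.13],"twist":0,"grip":0.4},{"linear":[0.175,0.19,0.13],"twist":0,"grip":0.4},{"linear":[0.192,0.21,0.13],"twist":0,"grip":0.4}]'
python3 -m handwheel '[{"linear":[0.01,0.01,0],"twist":0,"grip":0.4},{"linear":[0.01,0.01,0],"twist":0,"grip":0.4},{"linear":[0.01,0.01,-0.02],"twist":0,"grip":0.4},{"linear":[0.01,0.01,-0.05],"twist":0,"grip":0.4},{"linear":[0.01,0.01,-0.08],"twist":0,"grip":0.4},{"linear":[0.01,0.01,-0.096],"twist":0,"grip":0.4},{"linear":[0.01,0.01,-0.103],"twist":0,"grip":0.4},{"linear":[0.01,0.01,-0.106],"twist":0,"grip":0.4},{"linear":[0.01,0.01,-0.107],"twist":0,"grip":0.4},{"linear":[0.01,0.01,-0.108],"twist":0,"grip":0.4},{"linear":[0.01,0.01,-0.108],"twist":0,"grip":0.4}]'
```

```text
time: 20.3
tcp_pos: [632.2, -26.2, 179.2]
ee_rot: [0.0, 0.655, 0.756, -0.0]
contact_force: [0.8, 0.0, -1.3]
finger_gap: 0.607
finger_force: 19.9
time: 21.4
tcp_pos: [641.5, -18.5, 71.3]
ee_rot: [0.0, 0.655, 0.756, 0.0]
contact_force: [-0.0, -0.1, -1.3]
finger_gap: 0.617
finger_force: 19.9
```

```bash
python3 -m handwheel '[{"linear":[0,0,-0.001],"twist":0,"grip":0.4},{"linear":[0,0,-0.002],"twist":0,"grip":0.4},{"linear":[0,0,-0.002],"twist":0,"grip":0.4}]'
python3 -m handwheel '[{"linear":[0,0,0],"twist":0,"grip":0.65},{"linear":[0,0,0],"twist":0,"grip":0.75},{"linear":[0,0,0],"twist":0,"grip":0.9},{"linear":[0,0,0],"twist":0,"grip":1},{"linear":[0,0,0],"twist":0,"grip":1},{"linear":[0,0,0.03],"twist":0,"grip":1},{"linear":[0,0,0.07],"twist":0,"grip":1},{"linear":[0,0,0.11],"twist":0,"grip":1},{"linear":[-0.04,0,0.12],"twist":0,"grip":1},{"linear":[-0.08,0,0.13],"twist":0,"grip":1},{"linear":[-0.12,0,0.14],"twist":0,"grip":1},{"linear":[-0.16,0,0.15],"twist":0,"grip":1}]'
python3 -m handwheel '[{"linear":[0,0,0],"twist":0,"grip":1},{"linear":[0,0,0],"twist":0,"grip":1},{"linear":[0,0,0],"twist":0,"grip":1}]'
python3 - <<'E'
from h import *
p,d,c=snap('top','top1.png'); W=world(d,c)
for n,H,x,y in [('a',69,616.5,153.7),('b',83,628.7,70),('c',97,641.5,-18.5),('d',111,655,-109)]:
    m=(abs(W[...,2]-H)<6)&(np.hypot(W[...,0]-x,W[...,1]-y)<45)&(d>0)
    v,u=np.nonzero(m); print(n,m.sum(),W[m].mean(0).round(1),ray(u.mean(),v.mean(),H,c).round(1),'mat',x,y)
print(r.get_obs()['time'])
E
```

```text
time: 21.7
tcp_pos: [641.5, -18.5, 70.1]
ee_rot: [0.0, 0.655, 0.755, 0.001]
contact_force: [-4.6, 0.3, 10.4]
finger_gap: 0.606
finger_force: 19.9
time: 22.9
tcp_pos: [479.6, -18.8, 218.3]
ee_rot: [0.0, 0.655, 0.755, -0.0]
contact_force: [-0.7, 1.4, 1.4]
finger_gap: 1.001
finger_force: 0.0
time: 23.2
tcp_pos: [481.7, -18.3, 218.5]
ee_rot: [0.0, 0.655, 0.756, -0.0]
contact_force: [0.4, -0.1, -0.0]
finger_gap: 0.995
finger_force: 0.0
a 244 [616.  153.1  69. ] [616.  153.1  69. ] mat 616.5 153.7
b 22 [643.5  58.8  82.9] [643.5  58.8  83. ] mat 628.7 70
c 331 [650.8 -19.   97.3] [650.8 -19.   97. ] mat 641.5 -18.5
d 523 [ 664.2 -106.1  111.4] [ 664.3 -106.2  111. ] mat 655 -109
23.25
```

View pics/top1.png

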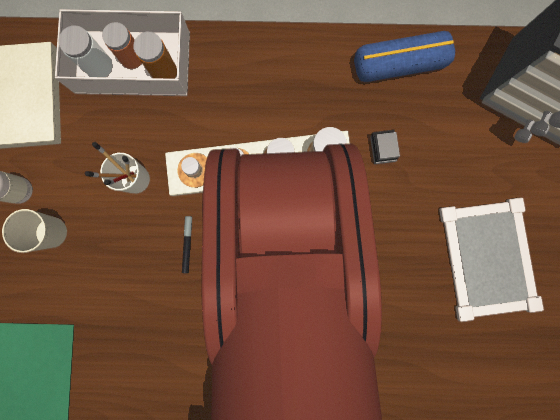

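The arm hides b, c and part of d in the top view. I'll swing it aside to +y, raised above the brushes, and look again.

```bash
python3 -m handwheel '[{"linear":[-0.005,-0.04,0.02],"twist":0,"grip":1},{"linear":[-0.01,-0.08,0.03],"twist":0,"grip":1},{"linear":[-0.015,-0.12,0.03],"twist":0,"grip":1},{"linear":[-0.02,-0.16,0.03],"twist":0,"grip":1},{"linear":[-0.025,-0.2,0.03],"twist":0,"grip":1},{"linear":[-0.04,-0.24,0.03],"twist":0,"grip":1},{"linear":[-0.06,-0.28,0.03],"twist":0,"grip":1},{"linear":[-0.08,-0.32,0.03],"twist":0,"grip":1},{"linear":[-0.1,-0.36,0.03],"twist":0,"grip":1},{"linear":[-0.12,-0.39,0.03],"twist":0,"grip":1},{"linear":[-0.14,-0.42,0.03],"twist":0,"grip":1},{"linear":[-0.14,-0.42,0.03],"twist":0,"grip":1}]'
python3 -m handwheel '[{"linear":[0,0,0],"twist":0,"grip":1},{"linear":[0,0,0],"twist":0,"grip":1}]'
python3 - <<'E'
from h import *
p,d,c=snap('top','top2.png'); W=world(d,c)
for n,H,x,y in [('a',69,616.5,153.7),('b',83,628.7,70),('c',97,641.5,-18.5),('d',111,655,-109)]:
    m=(abs(W[...,2]-H)<6)&(np.hypot(W[...,0]-x,W[...,1]-y)<45)&(d>0)
    v,u=np.nonzero(m); print(n,m.sum(),W[m].mean(0).round(1),'mat',x,y)
o=r.get_obs();print(o['time'],o['tcp_pos'].round(0))
E
```

```text
time: 24.45
tcp_pos: [336.5, -443.6, 248.1]
ee_rot: [-0.001, 0.658, 0.753, -0.003]
contact_force: [-0.7, -0.1, -0.0]
finger_gap: 0.998
finger_force: 0.0
time: 24.65
tcp_pos: [342.1, -438.1, 248.0]
ee_rot: [-0.001, 0.655, 0.756, -0.001]
contact_force: [-0.3, 0.6, -0.2]
finger_gap: 1.002
finger_force: 0.0
a 242 [616.  153.   69.1] mat 616.5 153.7
b 400 [628.7  68.6  83. ] mat 628.7 70
c 601 [640.9 -19.7  97.1] mat 641.5 -18.5
d 864 [ 654.4 -108.9  111.2] mat 655 -109
24.7 [ 342. -438.  248.]
```

View pics/top2.png

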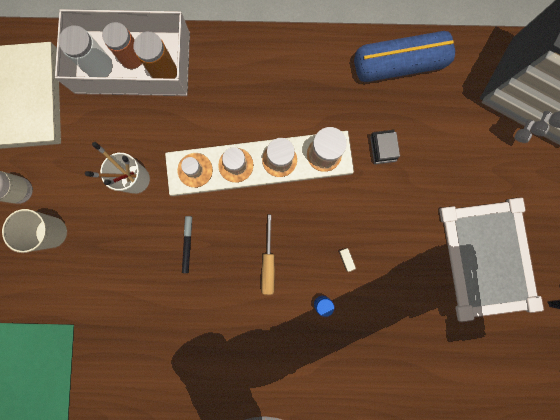

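The arm went to -y instead, which was clear. The picture shows the jars in size order, with lids at (190,167), (234,160), (281,154) and (329,146), all upright and within 2 mm of their mat centres.

```bash
python3 -c "
from plant import r; print(r.job_done())"
```

```text
the job is handed in; nothing more can be done
None
```

I've handed the job in: the four jars stand upright on their mats, smallest nearest the brush pot to largest farthest away, each measured within about 2 mm of its mat's centre, and the clock was at about 25 s of the 106 s allowed.

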